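# Put the lids back on the storage pots

### The arm

A 7-joint arm with a two-finger parallel gripper is mounted at the origin on the work surface. World frame = base frame: x ahead of the robot, y to its left, z up, the work surface at z = 0. Lengths are in mm, angles in rad, forces in N, time in s.
With the tool pointing down it reaches from about 400 to 850 mm from the base axis. Payload 4.5 kg.
Tool frame: the origin (TCP) lies midway between the tips of the shut fingers; the grasp point (between the pads) lies 19 mm behind it (arm.tcp_to_grasp is the distance from the TCP to the grasp point, in mm); z points along the fingers, y is the line along which they close (so a half turn about z gives the same grasp; the last joint's range is limited). The gripper opens to 88 mm and grips with 3 to 60 N. Pads are 18 mm wide; open, the fingers measure 123 mm over their backs; the gripper's body (75 mm by 187 mm) begins 45 mm behind the grasp point.
Start: joints at [-1.284, 0.689, -0.195, 1.565, 0.157, 0.902, -0.215], TCP at [156.301, 605.164, 238.743] pointing down, gripper open.
Joint ranges: [-3.01, 3.01], [-0.46, 2.08], [-1.47, 1.51], [0.13, 2.56], [-1, 4.14], [0.04, 2.09], [-2.66, 2.66]. Speed limits (rad/s): [2.57, 2.57, 3.14, 3.14, 3.14, 3.14, 3.14].

### API

Orientations are given as a 3x3 rotation matrix whose columns are the frame's x, y, z axes.
In Python, from station import arm, imaging, job_done gives the robot as it stands. The module is installed in compiled form; this text tells all that it offers.
- The arm moves only by the shell command python3 -m jog 'ROWS' [FORCE]. ROWS is a JSON list of rows, 1 to 5 of them, each written [opening, [dx, dy, dz], [rx, ry, rz]]: the opening from 0.0 (shut) to 1.0 (fully open), then dx, dy, dz in shares of 30 cm (1.0 is 30 cm), then a rotation vector rx, ry, rz in shares of pi/2 rad (1.0 is pi/2 rad); each row is the pose to reach, as a shift and turn from the pose commanded when the command began, along the tool's axes at that moment; what a row does not reach only later rows make up. A row lasts 1/12 s, in which the tool goes at most 41.7 mm and 0.125 rad, less where a joint would pass 70% of its speed; a pose out of reach is approached as far as the arm can. The fingers move at their own pace and stop on an object; FORCE is the grip in N (left out, the last holds). Time passes only in rows, so rows that do not move let the fingers close. It prints the time, the measured TCP pose, the force, the opening and the grip force at its end. No shift or turn number may pass 1 either way. Input that does not fit is refused with a message, and nothing moves.
- arm.state(): the state, without advancing time (a new reading comes with each control period).
- imaging.grab_frame(name): name is "scene" or "side" or "wrist"; returns the picture (384x512x3 uint8, red, green, blue); there is no depth.
- imaging.camera_params(name): a dict with "mtx" (3x3 intrinsics, pixels), "world_from_camera" (4x4, takes a point from camera to world coordinates). Camera axes: x right, y down, z forward; pixel columns grow to the right and rows downward; lengths in mm; the calibration is good to about 2 mm. A picture is of the moment at which its call begins: read the wrist's pose just before it. camera_params takes no time and is no camera call; for the wrist camera it gives the pose at the moment of the call.
- job_done(): hands the job in; it is judged then, once.
Trained networks look in the newest picture that a camera, given by its name, has taken for a name from the list of things; names that differ only in an ending like _2 or _b are one class to them, and where a whole thing is asked for, a point or a joint stands for the part that bears it (a point fixed in the world has none). Each returns a list of dicts, best first, with "p" (0 to 1); they miss things now and then, are a little off and sometimes report something else, mostly with a low value. They report only what shows in the picture. A call takes as long as a camera call. They do not tell look-alikes from the thing itself.
- imaging.regions_of(camera, thing): "mask" (384x512 bool, what is visible of it) and "box" ([centre column, centre row, width, height] in pixels, round what is visible of it).
The state is a dict: "t": time; "q": joint angles; "dq": joint speeds; "effort": joint torques, N m; "position": TCP position; "tool_rot": TCP orientation; "ft_force": force on the tool from outside, world axes, zero at the start; "torque": the same for the moment, N m; "width": opening from 0.0 (shut) to 1.0 (fully open); "finger_force": force on a finger pad.
Only numpy, scipy, OpenCV 4.12 (cv2) and the standard library are available. Lean on these libraries where they do the work, as an engineer would, in place of code of your own. Each camera call takes 0.05 s, during which the arm holds its last target. There are 200 camera calls.

### The job

Four washed storage pots stand open on the kitchen counter and their four knobbed wooden lids lie about among the other things. Put each lid on its own pot (round on round, square on square, large on large, small on small) so that its plug drops into the mouth and it lies level and fully home. Set the lids down rather than dropping them, and leave the pots standing where they are.

Things in the scene. Friction and masses are not known exactly. Their poses are not given: they have to be found in the camera images.
- pot_round_large: The large round white ceramic storage pot, open at the top: 120 mm diameter outside, 75 mm high, wall 5 mm, mouth 110 mm in diameter. Loose, about 0.7 kg. Origin at the centre of its underside, z up; the rim is 75 mm above it.
- pot_round_small: The small round white ceramic storage pot, open at the top: 84 mm diameter outside, 65 mm high, wall 5 mm, mouth 74 mm in diameter. Loose, about 0.45 kg. Origin at the centre of its underside, z up; the rim is 65 mm above it.
- pot_square_large: The large square white ceramic storage pot, open at the top: 96 x 96 mm outside, 70 mm high, wall 5 mm, mouth 86 x 86 mm. Loose, about 0.65 kg. Origin at the centre of its underside, z up; the rim is 70 mm above it. x, y square to the sides.
- pot_square_small: The small square white ceramic storage pot, open at the top: 70 x 70 mm outside, 60 mm high, wall 5 mm, mouth 60 x 60 mm. Loose, about 0.4 kg. Origin at the centre of its underside, z up; the rim is 60 mm above it. x, y square to the sides.
- lid_round_large: The large round wooden lid, lying knob up: a 128 mm diameter plate 10 mm thick; below it a dark plug 96 mm in diameter, 10 mm deep, for the large round pot (7 mm play each side); above it an upright round knob, 26 mm diameter, 30 mm high. Loose, about 0.12 kg. Origin: centre of the plug's underside, z up; plate at 10 to 20 mm, knob at 20 to 50 mm above it. Home: plate on the rim.
- lid_round_small: The small round wooden lid, lying knob up: a 92 mm diameter plate 10 mm thick; below it a dark plug 60 mm in diameter, 10 mm deep, for the small round pot (7 mm play each side); above it an upright round knob, 26 mm diameter, 30 mm high. Loose, about 0.07 kg. Origin: centre of the plug's underside, z up; plate at 10 to 20 mm, knob at 20 to 50 mm above it. Home: plate on the rim.
- lid_square_large: The large square wooden lid, lying knob up: a 104 x 104 mm plate 10 mm thick; below it a dark plug 72 x 72 mm, 10 mm deep, for the large square pot (7 mm play each side); above it an upright round knob, 26 mm diameter, 30 mm high. Loose, about 0.11 kg. Origin: centre of the plug's underside, z up; plate at 10 to 20 mm, knob at 20 to 50 mm above it. Home: plate on the rim. x, y square to the sides.
- lid_square_small: The small square wooden lid, lying knob up: a 78 x 78 mm plate 10 mm thick; below it a dark plug 47 x 47 mm, 10 mm deep, for the small square pot (6.5 mm play each side); above it an upright round knob, 26 mm diameter, 30 mm high. Loose, about 0.06 kg. Origin: centre of the plug's underside, z up; plate at 10 to 20 mm, knob at 20 to 50 mm above it. Home: plate on the rim. x, y square to the sides.
There are look-alikes about, which are no part of the job. Leave any red look-alike of the lid_square_small alone.

How it is judged (in metres and radians):
At the end, for the whole second after the job is handed in: Each lid is on its own pot: within 11 mm of its axis, within 4 mm of its seated height, level within 0.06 rad, released. Each pot stands upright on the counter (0.06 rad, underside below 6 mm), within 40 mm of its start. All at rest (under 0.02 m/s) (horizontal distance between lid_round_large and pot_round_large below 0.011 m and z of lid_round_large in the frame of pot_round_large between 0.061 and 0.069 m and angle between each of lid_round_large, pot_round_large, lid_round_small, pot_round_small, lid_square_large, pot_square_large, lid_square_small, pot_square_small's own z axis and vertical below 0.06 rad and height (world z) of each of pot_round_large, pot_round_small, pot_square_large, pot_square_small below 0.006 m and distance of each of pot_round_large, pot_round_small, pot_square_large, pot_square_small from where it was at the start of the episode below 0.04 m and linear speed of each of lid_round_large, pot_round_large, lid_round_small, pot_round_small, lid_square_large, pot_square_large, lid_square_small, pot_square_small below 0.02 m/s and horizontal distance between lid_round_small and pot_round_small below 0.011 m and z of lid_round_small in the frame of pot_round_small between 0.051 and 0.059 m and horizontal distance between lid_square_large and pot_square_large below 0.011 m and z of lid_square_large in the frame of pot_square_large between 0.056 and 0.064 m and horizontal distance between lid_square_small and pot_square_small below 0.011 m and z of lid_square_small in the frame of pot_square_small between 0.046 and 0.054 m); the robot touches nothing.
It fails at once if the large round lid is let go more than 30 mm above its seat on the pot (horizontal distance between lid_round_large and pot_round_large below 0.05 m and z of lid_round_large in the frame of pot_round_large above 0.095 m and contact force between the fingers and lid_round_large below 0.05 N).
It fails at once if the small round lid is let go more than 30 mm above its seat on the pot (horizontal distance between lid_round_small and pot_round_small below 0.05 m and z of lid_round_small in the frame of pot_round_small above 0.085 m and contact force between the fingers and lid_round_small below 0.05 N).
It fails at once if the large square lid is let go more than 30 mm above its seat on the pot (horizontal distance between lid_square_large and pot_square_large below 0.05 m and z of lid_square_large in the frame of pot_square_large above 0.09 m and contact force between the fingers and lid_square_large below 0.05 N).
It fails at once if the small square lid is let go more than 30 mm above its seat on the pot (horizontal distance between lid_square_small and pot_square_small below 0.05 m and z of lid_square_small in the frame of pot_square_small above 0.08 m and contact force between the fingers and lid_square_small below 0.05 N).
It also fails if it takes over 115 s, if anything falls off the work surface, if the arm or the gripper's body presses on something with over 40 N, if the wrist force passes 120 N, or if a joint passes its speed limit or range.

## Working session

There is one attempt and no reset: what is moved stays moved. The work goes in short steps, Python scripts to look and compute and a shell command to move; the robot and the scene stay as the last step left them, time stands still between calls to the robot, and variables do not carry over. Pictures are saved under pics/ and viewed, at most 14 in all, crops included, and the job is handed in when it is done.

```bash
mkdir -p pics; cat > h.py <<'E'
import numpy as np, cv2
from station import arm, imaging, job_done
def save(cam,name,crop=None,scale=1):
    im=imaging.grab_frame(cam)
    if crop: im=im[crop[1]:crop[3],crop[0]:crop[2]]
    if scale!=1: im=cv2.resize(im,None,fx=scale,fy=scale,interpolation=cv2.INTER_CUBIC)
    cv2.imwrite('pics/'+name,im[:,:,::-1]); return im
def ray(cam,u,v,z,P=None):
    P=P or imaging.camera_params(cam); K=P['mtx'];T=np.array(P['world_from_camera'])
    d=T[:3,:3]@np.linalg.inv(K)@np.array([u,v,1.]); o=T[:3,3]
    return o+d*(z-o[2])/d[2]
def proj(cam,p,P=None):
    P=P or imaging.camera_params(cam); T=np.linalg.inv(P['world_from_camera'])
    c=np.array(P['mtx'])@(T[:3,:3]@np.array(p)+T[:3,3]); return c[:2]/c[2]
E
python3 - <<'E'
from h import *
a=save('scene','a.png');b=save('side','b.png')
np.set_printoptions(suppress=True,precision=2)
names=[p+s for p in('pot_','lid_') for s in('round_large','round_small','square_large','square_small')]
for c in('scene','side'):
    P=imaging.camera_params(c);print(c,P['world_from_camera'])
    for n in names:
        z={'pot_round_large':75,'pot_round_small':65,'pot_square_large':70,'pot_square_small':60}.get(n,20)
        for r in imaging.regions_of(c,n):
            if r['p']>.2: print(n,round(r['p'],2),np.round(r['box']),ray(c,*r['box'][:2],z,P)[:2])
E
```

```text
scene [[    0.84     0.35    -0.41  1188.85]
 [    0.54    -0.55     0.63 -1024.37]
 [   -0.      -0.75    -0.66  1065.73]
 [    0.       0.       0.       1.  ]]
pot_round_large 0.71 [317. 155.  39.  34.] [650.34 186.37]
pot_round_small 0.83 [262. 136.  26.  26.] [424.9  193.48]
pot_square_large 0.63 [231. 236.  44.  46.] [ 614.14 -270.26]
pot_square_small 0.63 [241. 178.  23.  31.] [492.42 -35.69]
lid_round_large 0.55 [315. 125.  37.  18.] [525.51 420.34]
lid_round_small 0.74 [164. 268.  34.  29.] [ 499.97 -429.55]
lid_square_large 0.91 [177. 216.  43.  35.] [ 399.78 -253.95]
lid_square_large 0.51 [163. 266.  34.  26.] [ 493.63 -426.4 ]
lid_square_small 0.88 [213. 290.  42.  30.] [ 657.76 -418.44]
lid_square_small 0.78 [240. 121.  26.  18.] [266.05 287.51]
lid_square_small 0.73 [333. 217.  32.  26.] [806.89  -0.49]
lid_square_small 0.69 [288. 204.  33.  24.] [659.46 -23.9 ]
side [[    0.88    -0.26     0.4    -73.28]
 [   -0.47    -0.44     0.76 -1148.76]
 [   -0.02    -0.86    -0.51   812.46]
 [    0.       0.       0.       1.  ]]
pot_round_large 0.64 [239. 162.  28.  35.] [586.3  163.29]
pot_square_large 0.81 [310. 227.  46.  43.] [ 576.12 -288.63]
pot_square_small 0.8 [228. 203.  31.  28.] [439.59 -42.99]
lid_round_large 0.63 [196. 153.  30.  14.] [525.67 420.52]
lid_round_small 0.69 [315. 280.  32.  27.] [ 492.59 -432.97]
lid_square_large 0.86 [248. 253.  47.  29.] [ 399.38 -248.44]
lid_square_small 0.95 [205. 232.  36.  25.] [335.84 -95.31]
lid_square_small 0.87 [317. 180.  27.  13.] [808.61  -5.48]
lid_square_small 0.55 [141. 181.  25.  18.] [263.95 307.86]
lid_square_small 0.54 [282. 195.  33.  20.] [647.02 -30.29]
```

```bash
python3 - <<'E'
import cv2
for n in 'ab':
    cv2.imwrite(f'pics/{n}2.png',cv2.resize(cv2.imread(f'pics/{n}.png'),(800,600),interpolation=cv2.INTER_CUBIC))
E
```

```text
(no output)
```

View pics/a2.png

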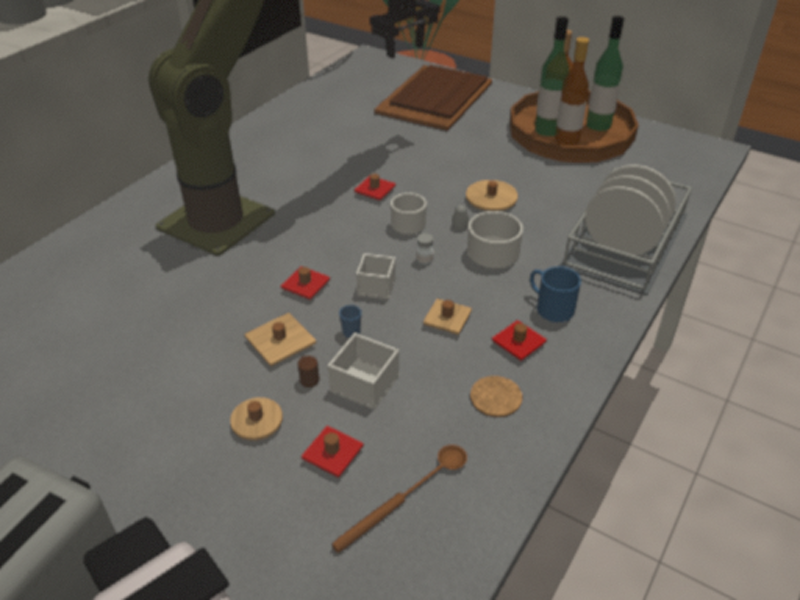

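View pics/b2.png

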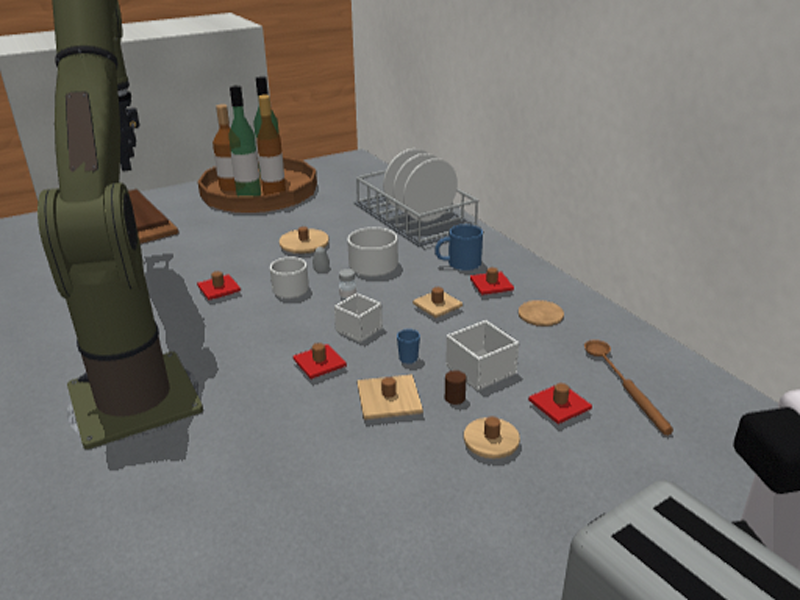

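The scene picture (512-px coordinates) shows these pots:
- round large (317,153)
- round small (262,136)
- square large (232,236)
- square small (241,176)

The lid candidates are:
- **Wooden lids:** round large (314,125), round small (164,268), square large (179,217), square small (286,203).
- **Red look-alikes to leave alone:** (240,120), (195,182), (332,218), (213,289).
- **Flat cork disc with no knob:** (318,253).

Next I'll fit the known shapes to the masks from both cameras and check the choice of small square lid in a crop.

```bash
cat > fit.py <<'E'
from h import *
from scipy.optimize import minimize
G={'pot_round_large':('r',[(60,0,75)]),'pot_round_small':('r',[(42,0,65)]),'pot_square_large':('s',[(48,0,70)]),'pot_square_small':('s',[(35,0,60)]),
'lid_round_large':('r',[(64,10,20),(48,0,10)]),'lid_round_small':('r',[(46,10,20),(30,0,10)]),'lid_square_large':('s',[(52,10,20),(36,0,10)]),'lid_square_small':('s',[(39,10,20),(23.5,0,10)])}
S=4
def render(n,x,y,yaw,P,z0=0):
    k,parts=G[n]; m=np.zeros((384*S,512*S),np.uint8)
    T=np.linalg.inv(P['world_from_camera']);K=np.array(P['mtx'])
    L=[(k,)+p for p in parts]+([('r',13,20,50)] if 'lid' in n else [])
    for kk,r,a,b in L:
        t=np.arange(0,2*np.pi,np.pi/24) if kk=='r' else yaw+np.pi/4+np.arange(4)*np.pi/2
        rr=r if kk=='r' else r*2**.5
        X=np.vstack([np.c_[x+rr*np.cos(t),y+rr*np.sin(t),0*t+z+z0] for z in(a,b)])
        c=(X@T[:3,:3].T+T[:3,3])@K.T; uv=c[:,:2]/c[:,2:]
        cv2.fillConvexPoly(m,cv2.convexHull(np.round((uv+.5)*S).astype(np.int32)),255)
    return cv2.resize(m,(512,384),interpolation=cv2.INTER_AREA)/255.
def fit(n,views,x,y,yaw=None,z0=0):
    best=None
    for y0 in ([0] if G[n][0]=='r' else [-.6,-.2,.2,.6]) if yaw is None else [yaw]:
        f=lambda v:sum(1-np.minimum(render(n,v[0],v[1],v[2]/40,P,z0),m).sum()/np.maximum(render(n,v[0],v[1],v[2]/40,P,z0),m).sum() for m,P in views)/len(views)
        s=np.array([x,y,y0*40])
        r=minimize(f,s,method='Nelder-Mead',options=dict(initial_simplex=[s,s+[10,0,0],s+[0,10,0],s+[0,0,8]],xatol=.2,fatol=1e-4,maxiter=120))
        if best is None or r.fun<best.fun: best=r
    return best.x[0],best.x[1],(best.x[2]/40+np.pi/4)%(np.pi/2)-np.pi/4,best.fun
E
cat > m1.py <<'E'
from fit import *
C={'pot_round_large':(317,153,239,160),'pot_round_small':(262,136,185,178),'pot_square_large':(232,236,310,227),'pot_square_small':(241,176,229,203),
'lid_round_large':(314,125,195,153),'lid_round_small':(164,268,315,280),'lid_square_large':(179,217,250,254),'lid_square_small':(286,203,281,194)}
save('scene','c.png',(150,100,350,250),4)
imaging.grab_frame('side')
for n,c in C.items():
    V={}
    for i,cam in enumerate(('scene','side')):
        P=imaging.camera_params(cam)
        R=[r for r in imaging.regions_of(cam,n) if np.hypot(r['box'][0]-c[2*i],r['box'][1]-c[2*i+1])<12]
        if R: V[cam]=(R[0]['mask'].astype(float),P)
    z=20 if 'lid' in n else 40
    p=ray('scene',c[0],c[1],z)
    out=[np.round(fit(n,v,*p[:2]),2) for v in ([list(V.values())]+([[w] for w in V.values()] if len(V)>1 else []))]
    print(n,list(V),*out)
E
python3 m1.py
```

```text
pot_round_large ['scene', 'side'] [6.2224e+02 2.4294e+02 1.0000e-01 8.0000e-02] [6.1849e+02 2.4476e+02 9.0000e-02 4.0000e-02] [ 6.2808e+02  2.4894e+02 -9.0000e-02  3.0000e-02]
pot_round_small ['scene', 'side'] [4.0039e+02 2.3137e+02 1.0000e-01 1.3000e-01] [ 3.9650e+02  2.3361e+02 -3.0000e-02  5.0000e-02] [ 4.0747e+02  2.3817e+02 -1.6000e-01  6.0000e-02]
pot_square_large ['scene', 'side'] [ 6.0163e+02 -2.4241e+02  8.0000e-02  6.0000e-02] [ 5.9988e+02 -2.4322e+02  9.0000e-02  4.0000e-02] [ 6.0534e+02 -2.3857e+02  7.0000e-02  4.0000e-02]
pot_square_small ['scene', 'side'] [4.6352e+02 1.8000e+00 3.6000e-01 7.0000e-02] [4.6074e+02 1.8200e+00 3.7000e-01 4.0000e-02] [4.6756e+02 5.4300e+00 3.6000e-01 5.0000e-02]
lid_round_large ['scene', 'side'] [ 5.1498e+02  4.3252e+02 -7.0000e-02  1.3000e-01] [ 5.1373e+02  4.3039e+02 -1.2000e-01  8.0000e-02] [ 5.2081e+02  4.3941e+02 -1.4000e-01  1.0000e-01]
lid_round_small ['scene', 'side'] [ 4.9498e+02 -4.2439e+02  5.0000e-02  9.0000e-02] [ 4.9318e+02 -4.2663e+02 -2.0000e-02  7.0000e-02] [ 4.9621e+02 -4.2261e+02 -2.0000e-02  8.0000e-02]
lid_square_large ['scene', 'side'] [ 4.0114e+02 -2.4530e+02 -3.5000e-01  1.0000e-01] [ 3.9680e+02 -2.4595e+02 -3.5000e-01  7.0000e-02] [ 4.0369e+02 -2.4180e+02 -3.5000e-01  5.0000e-02]
lid_square_small ['scene', 'side'] [ 6.4619e+02 -1.0750e+01  1.3000e-01  9.0000e-02] [ 6.4544e+02 -1.1780e+01  1.4000e-01  6.0000e-02] [ 6.5037e+02 -8.2300e+00  1.5000e-01  6.0000e-02]
```

View pics/c.png

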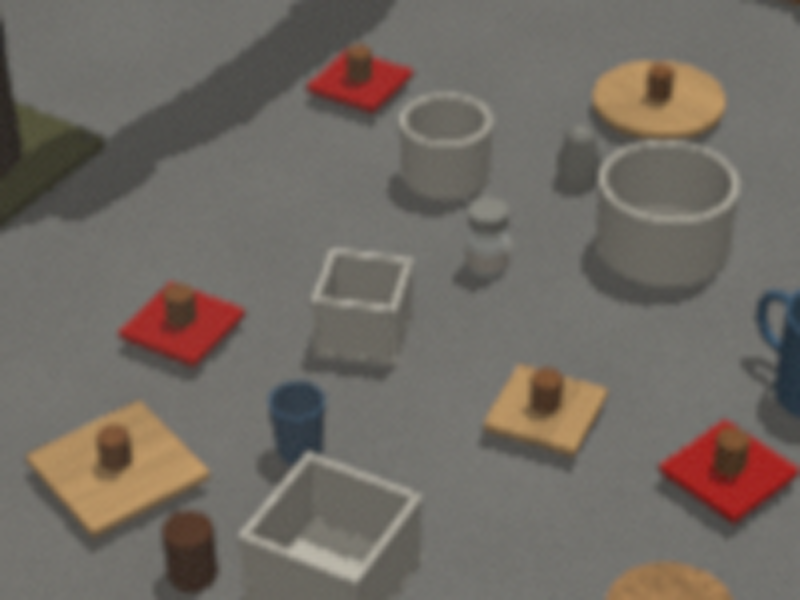

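The crop shows the wooden small square lid at (286,203), clearly wood and not red. It also confirms the other three lids and all four pots. Next I'll bring the wrist camera over the work to refine the positions.

```bash
cat > d.py <<'E'
import sys
from h import *
# python3 d.py x y z [tool-x heading, rad]
def d(t,head=None):
    s=arm.state();R=np.array(s['tool_rot']);v=R.T@(np.array(t)-s['position'])
    h=np.arctan2(R[1,0],R[0,0]); 
    print('head %.3f'%h,'tool delta',np.round(v,1),'len %.0f'%np.linalg.norm(v), '' if head is None else 'rz %.3f'%(-((head-h+np.pi)%(2*np.pi)-np.pi)),'t %.1f'%s['t'],'q6 %.2f'%s['q'][6])
if __name__=='__main__':
    a=list(map(float,sys.argv[1:])); d(a[:3],*a[3:4])
E
python3 d.py 517 434 250; python3 - <<'E'
from h import *
np.set_printoptions(suppress=True,precision=3)
s=arm.state();P=imaging.camera_params('wrist');print(np.array(s['tool_rot']));T=np.array(P['world_from_camera']);R=np.array(s['tool_rot'])
print(P['mtx'],R.T@T[:3,:3],R.T@(T[:3,3]-s['position']))
E
```

```text
head 2.889 tool delta [-392.   -75.5  -11.3] len 399  t 1.8 q6 -0.22
[[-0.968  0.25   0.   ]
 [ 0.25   0.968  0.   ]
 [ 0.     0.    -1.   ]]
[[318.167   0.    246.257]
 [  0.    318.167 193.92 ]
 [  0.      0.      1.   ]] [[ 0.    -0.947 -0.32 ]
 [ 1.     0.    -0.   ]
 [ 0.    -0.32   0.947]] [  82.697   -0.32  -145.87 ]
```

```bash
python3 d.py 500 330 300 3.1416
```

```text
head 2.889 tool delta [-401.6 -180.5  -61.3] len 445 rz -0.253 t 1.8 q6 -0.22
```

The rows are not in the units I measure in: shifts go in shares of 30 cm and turns go in shares of pi/2 rad. I convert before sending: -184 mm / 300 = -0.6133, -148 mm / 300 = -0.4933, -0.253 rad / 1.5708 = -0.1611.

```bash
python3 -m jog '[[1,[-0.1233,-0.0567,-0.02],[0,0,-0.0382]],[1,[-0.2467,-0.1133,-0.04],[0,0,-0.0764]],[1,[-0.37,-0.17,-0.06],[0,0,-0.1146]],[1,[-0.4933,-0.2267,-0.08],[0,0,-0.1611]],[1,[-0.6133,-0.28,-0.1],[0,0,-0.1611]]]' 20; python3 d.py 500 330 300 3.1416
```

```text
t: 2.22
position: [315.0, 476.1, 269.1]
tool_rot: [[-1.0, -0.003, 0.0], [-0.003, 1.0, -0.0], [-0.0, -0.0, -1.0]]
ft_force: [0.4, 0.5, -0.4]
width: 1.0
finger_force: 0.0
head -3.138 tool delta [-184.5 -146.7  -30.8] len 238 rz 0.003 t 2.2 q6 0.30
```

In the tool's units: -155 mm / 300 = -0.5167, -124 mm / 300 = -0.4133.

```bash
python3 -m jog '[[1,[-0.1033,-0.08,-0.0167],[0,0,0]],[1,[-0.2067,-0.16,-0.0333],[0,0,0]],[1,[-0.31,-0.24,-0.05],[0,0,0]],[1,[-0.4133,-0.32,-0.0667],[0,0,0]],[1,[-0.5167,-0.4,-0.0833],[0,0,0]]]' | head -2; python3 -m jog '[[1,[-0.0967,-0.0867,-0.02],[0,0,0]],[1,[-0.0967,-0.0867,-0.02],[0,0,0.0019]],[1,[-0.0967,-0.0867,-0.02],[0,0,0.0019]]]'|head -2
cat > w.py <<'E'
import sys
from fit import *
# python3 w.py pic name:x:y ...
P=imaging.camera_params('wrist'); im=save('wrist',sys.argv[1])
print('tcp',np.round(arm.state()['position'],1),'t',round(arm.state()['t'],2))
for a in sys.argv[2:]:
    n,x,y=a.split(':');x=float(x);y=float(y)
    e=proj('wrist',(x,y,15 if 'lid' in n else 50),P)
    R=[r for r in imaging.regions_of('wrist',n) if np.hypot(*(np.array(r['box'][:2])-e))<40]
    if not R: print(n,'none near',e);continue
    f=fit(n,[(R[0]['mask'].astype(float),P)],x,y)
    cv2.polylines(im,[],1,(0,0,0))
    m=(render(n,*f[:3],P)>.5).astype(np.uint8)
    cs,_=cv2.findContours(m,0,1); cv2.drawContours(im,cs,-1,(0,255,255),1)
    print(n,'p %.2f'%R[0]['p'],np.round(f[:2],1),'yaw %.3f iou-loss %.3f'%f[2:],'px',np.round(e))
cv2.imwrite('pics/'+sys.argv[1],im[:,:,::-1])
E
python3 w.py w1.png lid_round_large:517:435 pot_round_large:623:246 pot_round_small:403:235
```

```text
t: 2.63
position: [469.8, 356.4, 294.2]
t: 2.88
position: [500.0, 329.2, 299.8]
tcp [497.7 331.4 299.7] t 2.93
lid_round_large p 0.55 [519.5 430.6] yaw 0.095 iou-loss 0.028 px [324. 162.]
pot_round_large p 0.93 [623.  242.7] yaw -0.004 iou-loss 0.158 px [188. 243.]
pot_round_small p 0.66 [402.3 231.1] yaw 0.079 iou-loss 0.052 px [165.  74.]
```

View pics/w1.png

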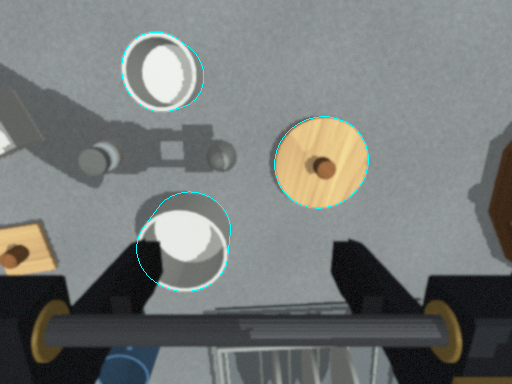

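The wrist view shows the round large lid at (322,162) with its fit good. The small pot at (163,72) also fits. The large pot, rim near (182,250), is partly hidden by a finger and fits badly, so I'll look again from a better place once the arm has settled.

In the tool's units: -50 mm / 300 = -0.1667, 30 mm / 300 = 0.1.

```bash
python3 -m jog '[[1,[0.1,-0.0667,0],[0,0,0]],[1,[0.1,-0.1667,0],[0,0,0]],[1,[0.1,-0.1667,0],[0,0,0]],[1,[0.1,-0.1667,0],[0,0,0]]]' | head -2; python3 w.py w2.png lid_round_large:517:435 pot_round_large:623:246 pot_round_small:403:235
```

```text
t: 3.42
position: [466.6, 281.5, 299.9]
tcp [466.9 282.9 300. ] t 3.47
lid_round_large p 0.63 [519.4 430.4] yaw 0.114 iou-loss 0.033 px [355. 185.]
pot_round_large p 0.94 [622.7 242.6] yaw 0.144 iou-loss 0.044 px [222. 264.]
pot_round_small p 0.72 [401.4 231.9] yaw 0.039 iou-loss 0.029 px [208. 103.]
```

```bash
python3 d.py 500 330 300 3.1416
```

```text
head 3.141 tool delta [-32.9  46.4  -0.1] len 57 rz -0.001 t 3.6 q6 0.74
```

View pics/w2.png

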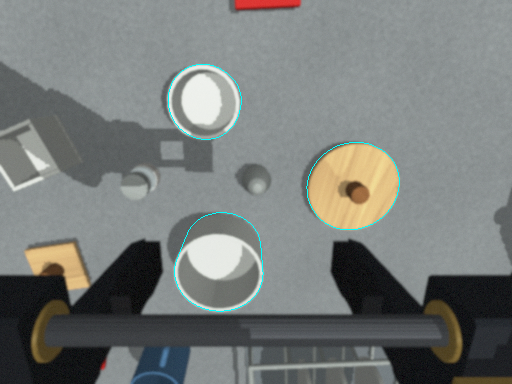

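All three outlines now hug their objects, and the values repeat: lid at (519,430), pots at (623,243) and (402,232). Now I'll reach for the large round lid.

In the tool's units: 147 mm / 300 = 0.49, 120 mm / 300 = 0.4.

```bash
python3 -m jog '[[1,[-0.03,0.1,0.0667],[0,0,0]],[1,[-0.06,0.2,0.1333],[0,0,0]],[1,[-0.09,0.3,0.2],[0,0,0]],[1,[-0.12,0.4,0.2667],[0,0,0]],[1,[-0.1733,0.49,0.3333],[0,0,0]]]' | head -1; python3 -m jog '[[1,[0,0,0.1167],[0,0,0]],[1,[0,0,0.2333],[0,0,0]],[1,[0,0,0.3333],[0,0,0]],[1,[0,0,0.3333],[0,0,0]],[1,[0,0,0.3333],[0,0,0]]]' | head -2; python3 d.py 519.5 430.5 25 3.1416
```

```text
t: 4.03
t: 4.45
position: [518.5, 429.0, 98.3]
head 3.140 tool delta [-1.2  1.6 73.3] len 73 rz -0.002 t 4.5 q6 0.57
```

In the tool's units: 73 mm / 300 = 0.2433, 60 mm / 300 = 0.2.

```bash
python3 -m jog '[[1,[-0.0033,0.005,0.1167],[0,0,0]],[1,[-0.0033,0.005,0.2],[0,0,0]],[1,[-0.0033,0.005,0.2433],[0,0,0]],[1,[-0.0033,0.005,0.2433],[0,0,0]]]' | head -2; python3 -m jog '[[0,[0,0,0],[0,0,0]],[0,[0,0,0],[0,0,0]],[0,[0,0,0],[0,0,0]],[0,[0,0,0],[0,0,0]],[0,[0,0,0],[0,0,0]]]' 20;python3 -m jog '[[0,[0,0,0],[0,0,0]],[0,[0,0,0],[0,0,0]],[0,[0,0,0],[0,0,0]]]'
```

```text
t: 4.78
position: [520.1, 430.1, 25.9]
t: 5.2
position: [521.3, 430.8, 27.9]
tool_rot: [[-1.0, 0.003, 0.001], [0.003, 1.0, 0.001], [-0.001, 0.001, -1.0]]
ft_force: [-0.1, -0.5, 0.1]
width: 0.648
finger_force: 0.0
t: 5.45
position: [520.8, 430.3, 26.9]
tool_rot: [[-1.0, 0.003, 0.0], [0.003, 1.0, 0.0], [-0.0, 0.0, -1.0]]
ft_force: [0.8, -0.1, 0.7]
width: 0.419
finger_force: 0.0
```

In the tool's units: -130 mm / 300 = -0.4333, -100 mm / 300 = -0.3333.

```bash
python3 -m jog '[[0,[0,0,0],[0,0,0]],[0,[0,0,0],[0,0,0]],[0,[0,0,0],[0,0,0]],[0,[0,0,0],[0,0,0]]]'; python3 -m jog '[[0,[0,0,-0.1],[0,0,0]],[0,[0,0,-0.2167],[0,0,0]],[0,[0,0,-0.3333],[0,0,0]],[0,[0,0,-0.4333],[0,0,0]],[0,[0,0,-0.4333],[0,0,0]]]';  python3 d.py 622.8 242.6 140 3.1416
```

```text
t: 5.78
position: [520.7, 430.4, 26.7]
tool_rot: [[-1.0, 0.003, -0.0], [0.003, 1.0, 0.0], [0.0, 0.0, -1.0]]
ft_force: [-0.2, 0.1, 0.6]
width: 0.289
finger_force: 20.0
t: 6.2
position: [523.7, 433.2, 163.6]
tool_rot: [[-1.0, 0.003, 0.008], [0.003, 1.0, 0.008], [-0.008, 0.008, -1.0]]
ft_force: [0.6, 1.2, -0.6]
width: 0.285
finger_force: 20.0
head 3.138 tool delta [ -99.6 -190.5   22.8] len 216 rz -0.003 t 6.2 q6 0.59
```

Firm grip (width 0.289, which fits the 26 mm knob). I'll check clearance to the rack and mug at the same time.

In the tool's units: -188 mm / 300 = -0.6267, -154 mm / 300 = -0.5133.

```bash
python3 -m jog '[[0,[-0.0667,-0.1267,0],[0,0,0]],[0,[-0.1333,-0.2533,0],[0,0,0]],[0,[-0.2,-0.38,0],[0,0,0]],[0,[-0.2733,-0.5133,0],[0,0,0]],[0,[-0.3367,-0.6267,0],[0,0,0]]]'|head -2;python3 -m jog '[[0,[0,0,0],[0,0,0]],[0,[0,0,0],[0,0,0]],[0,[0,0,0],[0,0,0]]]'|head -2;  python3 d.py 624 242.6 96 3.1416; python3 -c "
from h import *
print(ray('scene',365,167,0),ray('scene',380,130,75),ray('scene',340,178,50),ray('scene',275,157,0),ray('scene',275,152,50))"
```

```text
t: 6.62
position: [618.8, 244.2, 155.8]
t: 6.87
position: [618.1, 246.5, 155.9]
head 3.138 tool delta [-6.  -3.9 59.9] len 60 rz -0.003 t 6.9 q6 0.87
[783.17481071 306.48253705   0.        ] [772.43135451 440.55015487  75.        ] [756.3037578  146.99172855  50.        ] [486.26874164 187.54459456   0.        ] [504.4745403  155.27057714  50.        ]
```

In the tool's units: 48 mm / 300 = 0.16, 40 mm / 300 = 0.1333.

```bash
python3 -m jog '[[0,[-0.02,-0.0133,0.0667],[0,0,0]],[0,[-0.02,-0.0133,0.1333],[0,0,0]],[0,[-0.02,-0.0133,0.16],[0,0,0]],[0,[-0.02,-0.0133,0.16],[0,0,0]],[0,[-0.02,-0.0133,0.16],[0,0,0]]]'; python3 d.py 624 242.6 91.5 3.1416; python3 - <<'E'
from h import *
save('scene','p1.png',(260,100,380,190),6)
E
```

```text
t: 7.28
position: [623.7, 244.1, 108.5]
tool_rot: [[-1.0, 0.001, -0.001], [0.001, 1.0, 0.001], [0.001, 0.001, -1.0]]
ft_force: [-1.1, -0.4, -1.1]
width: 0.291
finger_force: 20.0
head 3.141 tool delta [-0.3 -1.5 17. ] len 17 rz -0.001 t 7.3 q6 0.86
```

View pics/p1.png

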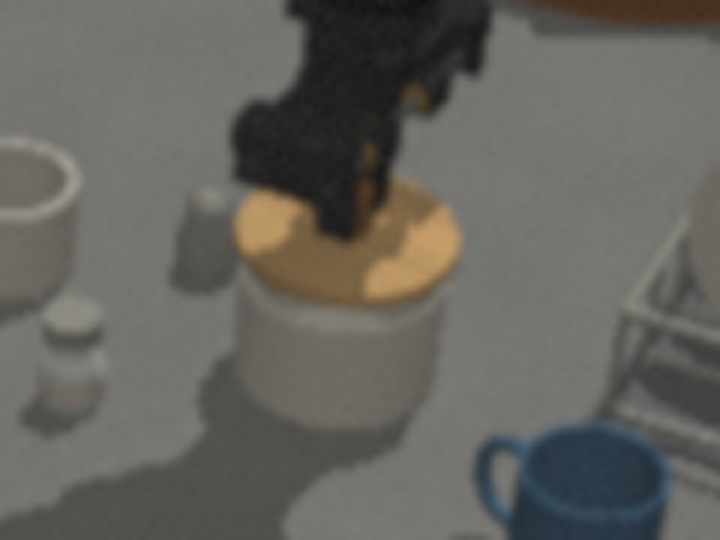

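The picture shows the lid centred over the pot, about 15 mm up. Now I'll lower it.

In the tool's units: 17 mm / 300 = 0.0567, 12 mm / 300 = 0.04.

```bash
python3 -m jog '[[0,[0,-0.005,0.02],[0,0,0]],[0,[0,-0.005,0.04],[0,0,0]],[0,[0,-0.005,0.0567],[0,0,0]],[0,[0,-0.005,0.0567],[0,0,0]],[0,[0,-0.005,0.0567],[0,0,0]]]'
```

```text
t: 7.75
position: [624.6, 240.9, 91.5]
tool_rot: [[-1.0, 0.003, -0.0], [0.003, 1.0, -0.0], [0.0, -0.0, -1.0]]
ft_force: [-0.1, 0.5, -0.8]
width: 0.288
finger_force: 20.0
```

In the tool's units: 1.5 mm / 300 = 0.005, 1 mm / 300 = 0.0033.

```bash
python3 -m jog '[[0,[0,0,0.0033],[0,0,0]],[0,[0,0,0.005],[0,0,0]],[0,[0,0,0.005],[0,0,0]]]'|tail -4; python3 -m jog '[[0.6,[0,0,0.0033],[0,0,0]],[0.6,[0,0,0.0033],[0,0,0]],[0.6,[0,0,0.0033],[0,0,0]],[0.6,[0,0,0.0033],[0,0,0]],[0.6,[0,0,0.0033],[0,0,0]]]' | tail -3; python3 -m jog '[[0.6,[0,0,-0.0833],[0,0,0]],[0.6,[0,0,-0.2],[0,0,0]],[0.6,[0,0,-0.3333],[0,0,0]],[0.6,[0,0,-0.4667],[0,0,0]],[0.6,[0,0,-0.6],[0,0,0]]]' |head -2
python3 d.py 470 40 300 3.1416
```

```text
tool_rot: [[-1.0, 0.003, 0.0], [0.003, 1.0, -0.0], [-0.0, -0.0, -1.0]]
ft_force: [-1.8, -0.7, 5.6]
width: 0.287
finger_force: 20.0
ft_force: [-0.2, -0.2, -0.0]
width: 0.597
finger_force: 0.0
t: 8.83
position: [624.4, 240.8, 271.0]
head 3.139 tool delta [ 153.9 -201.2  -29. ] len 255 rz -0.003 t 8.8 q6 0.93
```

In the tool's units: -150 mm / 300 = -0.5, -120 mm / 300 = -0.4.

```bash
python3 -m jog '[[0.6,[0.0733,-0.1,-0.02],[0,0,0]],[0.6,[0.15,-0.2,-0.04],[0,0,0]],[0.6,[0.2267,-0.3,-0.06],[0,0,0]],[0.6,[0.3,-0.4,-0.08],[0,0,0]],[0.6,[0.3767,-0.5,-0.0967],[0,0,0]]]' |head -1;python3 -m jog '[[0.6,[0.0667,-0.1167,0],[0,0,0]],[0.6,[0.1367,-0.2333,0],[0,0,0]],[0.6,[0.1367,-0.3367,0],[0,0,0]],[0.6,[0.1367,-0.3367,0],[0,0,0]],[0.6,[0.1367,-0.3367,0],[0,0,0]]]'|head -2; python3 w.py w3.png lid_square_small:647:-10 pot_square_small:464:3 lid_round_large:623:242
python3 d.py 450 -235 300 3.1416
```

```text
t: 9.25
t: 9.67
position: [470.0, -11.5, 298.4]
tcp [470.4  -9.6 298.4] t 9.72
lid_square_small p 0.66 [648.1 -11.5] yaw 0.164 iou-loss 0.034 px [249. 264.]
pot_square_small p 0.64 [464.1   2.9] yaw 0.390 iou-loss 0.033 px [258. 151.]
lid_round_large p 0.68 [649.8 287.7] yaw 0.677 iou-loss 0.358 px [415. 249.]
head 3.142 tool delta [  20.5 -227.1   -2. ] len 228 rz -0.000 t 9.9 q6 1.26
```

In the tool's units: -200 mm / 300 = -0.6667, -160 mm / 300 = -0.5333.

```bash
python3 -m jog '[[0.6,[0.0133,-0.1333,0],[0,0,0]],[0.6,[0.0267,-0.2667,0],[0,0,0]],[0.6,[0.04,-0.4,0],[0,0,0]],[0.6,[0.0533,-0.5333,0],[0,0,0]],[0.6,[0.0667,-0.6667,0],[0,0,0]]]' |head -1;python3 -m jog '[[0.6,[0,-0.09,0],[0,0,0]],[0.6,[0,-0.09,0],[0,0,0]],[0.6,[0,-0.09,0],[0,0,0]],[0.6,[0,-0.09,0],[0,0,0]]]'|head -2; python3 w.py w4.png lid_square_large:400:-245 pot_square_large:602:-242 lid_round_small:495:-424 lid_square_small:648:-11 pot_square_small:464:3

```

```text
t: 10.28
t: 10.62
position: [450.2, -234.6, 298.0]
tcp [ 450.2 -234.2  298.1] t 10.67
lid_square_large none near [238.4765901  112.57903333]
pot_square_large p 0.56 [ 602.4 -242.2] yaw 0.085 iou-loss 0.018 px [241. 262.]
lid_round_small p 0.58 [ 496.5 -426. ] yaw 0.054 iou-loss 0.052 px [112. 182.]
lid_square_small p 0.91 [647.6 -12.4] yaw 0.151 iou-loss 0.540 px [390. 276.]
pot_square_small p 0.66 [464.    1.8] yaw 0.372 iou-loss 0.017 px [433. 167.]
```

View pics/w3.png

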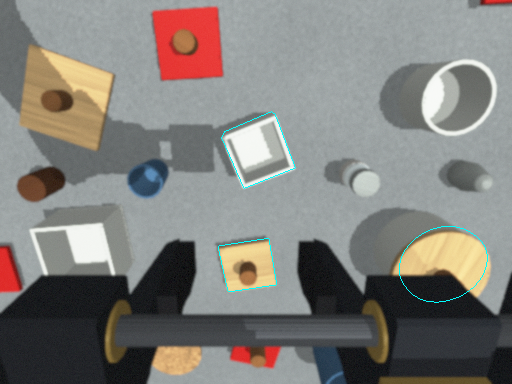

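View pics/w4.png

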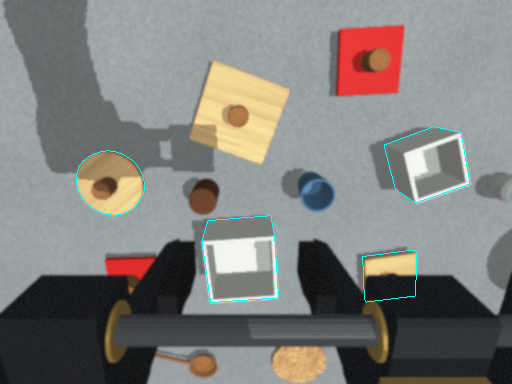

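In w3 the small square lid sits at (247,265) and the small square pot at (258,150). In w4 the large square pot is at (241,262) and the small round lid at (110,182), all well outlined. The network missed the large square lid at (239,112), so I'll segment it by colour and fit that.

```bash
python3 - <<'E'
from fit import *
P=imaging.camera_params('wrist');im=imaging.grab_frame('wrist')
hsv=cv2.cvtColor(im,cv2.COLOR_RGB2HSV)
m=((hsv[...,1]>70)&(hsv[...,2]>40)).astype(np.uint8)
m=cv2.morphologyEx(m,cv2.MORPH_CLOSE,np.ones((3,3)))
n,l=cv2.connectedComponents(m); k=l[100,225]; print(k,(l==k).sum())
f=fit('lid_square_large',[((l==k).astype(float),P)],400,-245);print(np.round(f,3))
E
python3 d.py 400 -245 120 3.1416
```

```text
2 6527
[ 4.01879e+02 -2.45790e+02 -3.49000e-01  1.90000e-02]
head 3.140 tool delta [ 49.7  -9.3 178.3] len 185 rz -0.001 t 11.0 q6 1.74
```

In the tool's units: 178 mm / 300 = 0.5933, 144 mm / 300 = 0.48, 0.432 rad / 1.5708 = 0.275.

```bash
python3 -m jog '[[0.6,[0.0333,-0.0067,0.12],[0,0,0.07]],[0.6,[0.0667,-0.0133,0.24],[0,0,0.1401]],[0.6,[0.1067,-0.02,0.36],[0,0,0.2101]],[0.6,[0.14,-0.03,0.48],[0,0,0.275]],[0.6,[0.16,-0.0367,0.5933],[0,0,0.275]]]' |head -1;python3 -m jog '[[0.6,[0,0,0.0333],[0,0,0]],[0.6,[0,0,0.0667],[0,0,0]],[0.6,[0,0,0.0667],[0,0,0]],[0.6,[0,0,0.0667],[0,0,0]]]'|head -2; python3 d.py 401.9 -245.8 26 2.708
```

```text
t: 11.38
t: 11.72
position: [401.6, -247.1, 100.0]
head 2.707 tool delta [ 0.2  1.3 74. ] len 74 rz -0.001 t 11.7 q6 1.32
```

In the tool's units: 74 mm / 300 = 0.2467, 65 mm / 300 = 0.2167.

```bash
python3 -m jog '[[0.6,[0,0.0033,0.1167],[0,0,0]],[0.6,[0,0.0033,0.2167],[0,0,0]],[0.6,[0,0.0033,0.2467],[0,0,0]],[0.6,[0,0.0033,0.2467],[0,0,0]]]' | head -2; python3 -m jog '[[0,[0,0,0],[0,0,0]],[0,[0,0,0],[0,0,0]],[0,[0,0,0],[0,0,0]],[0,[0,0,0],[0,0,0]],[0,[0,0,0],[0,0,0]]]';python3 -m jog '[[0,[0,0,0],[0,0,0]],[0,[0,0,0],[0,0,0]]]'; python3 -m jog '[[0,[0,0,-0.1],[0,0,0]],[0,[0,0,-0.2167],[0,0,0]],[0,[0,0,-0.3333],[0,0,0]],[0,[0,0,-0.4167],[0,0,0]],[0,[0,0,-0.4167],[0,0,0]]]';  python3 d.py 602.4 -242.2 150 3.1416
```

```text
t: 12.05
position: [401.4, -246.0, 25.3]
t: 12.47
position: [402.5, -246.8, 27.3]
tool_rot: [[-0.907, 0.421, 0.002], [0.421, 0.907, -0.001], [-0.002, 0.0, -1.0]]
ft_force: [-0.5, 0.4, 6.6]
width: 0.286
finger_force: 20.0
t: 12.63
position: [402.5, -246.8, 27.3]
tool_rot: [[-0.907, 0.421, 0.002], [0.421, 0.907, -0.001], [-0.002, 0.0, -1.0]]
ft_force: [0.4, -0.0, 8.3]
width: 0.29
finger_force: 20.0
t: 13.05
position: [403.8, -247.8, 155.6]
tool_rot: [[-0.907, 0.422, 0.007], [0.422, 0.907, -0.004], [-0.008, -0.0, -1.0]]
ft_force: [-0.1, -0.4, -1.1]
width: 0.287
finger_force: 20.0
head 2.706 tool delta [-177.6   88.9    7.1] len 199 rz -0.436 t 13.1 q6 1.34
```

In the tool's units: -178 mm / 300 = -0.5933, -144 mm / 300 = -0.48, -0.436 rad / 1.5708 = -0.2776.

```bash
python3 -m jog '[[0,[-0.12,0.06,0],[0,0,-0.07]],[0,[-0.24,0.12,0],[0,0,-0.1401]],[0,[-0.36,0.18,0],[0,0,-0.2101]],[0,[-0.48,0.24,0],[0,0,-0.2776]],[0,[-0.5933,0.2933,0],[0,0,-0.2776]]]'|head -1;python3 -m jog '[[0,[0,0,0.0667],[0,0,0]],[0,[0,0,0.1333],[0,0,0]],[0,[0,0,0.1333],[0,0,0]],[0,[0,0,0.1333],[0,0,0]]]'|head -2;  python3 d.py 603 -243 103 3.1416
```

```text
t: 13.47
t: 13.8
position: [598.5, -241.3, 109.3]
head -3.140 tool delta [-4.6 -1.7  6.3] len 8 rz 0.001 t 13.8 q6 1.59
```

In the tool's units: 21 mm / 300 = 0.07, 16 mm / 300 = 0.0533.

```bash
python3 -m jog '[[0,[-0.015,-0.0067,0.0167],[0,0,0]],[0,[-0.015,-0.0067,0.0333],[0,0,0]],[0,[-0.015,-0.0067,0.0533],[0,0,0]],[0,[-0.015,-0.0067,0.07],[0,0,0]],[0,[-0.015,-0.0067,0.07],[0,0,0]]]';  python3 d.py 603 -243 87.3 3.1416; python3 - <<'E'
from h import *
a=save('scene','x.png',(190,200,270,260),5);b=save('side','y.png',(270,190,350,250),5)
cv2.imwrite('pics/p2.png',np.hstack([a,b])[:,:,::-1])
E
```

```text
t: 14.22
position: [604.0, -243.5, 89.2]
tool_rot: [[-1.0, -0.001, -0.002], [-0.001, 1.0, 0.001], [0.002, 0.001, -1.0]]
ft_force: [0.2, 0.2, -1.1]
width: 0.282
finger_force: 20.0
head -3.140 tool delta [1.  0.5 1.9] len 2 rz 0.001 t 14.2 q6 1.58
```

View pics/p2.png

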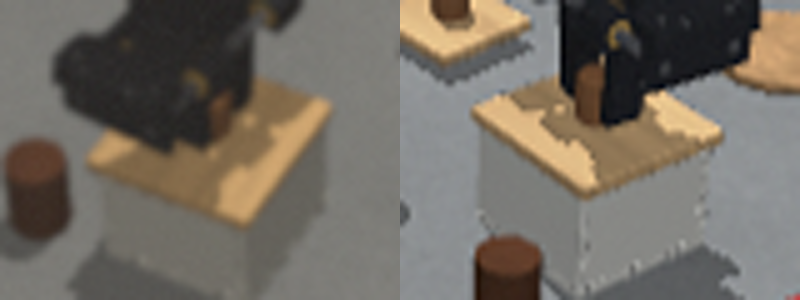

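Both views show the lid square over its pot and almost down, with the plug inside. I'll finish lowering, release, and move to the small round lid.

In the tool's units: 3 mm / 300 = 0.01, 2 mm / 300 = 0.0067.

```bash
python3 -m jog '[[0,[0.0017,0,0.0067],[0,0,0]],[0,[0.0017,0,0.01],[0,0,0]],[0,[0.0017,0,0.01],[0,0,0]]]'; python3 -m jog '[[0.6,[0,0,-0.0017],[0,0,0]],[0.6,[0,0,-0.0017],[0,0,0]],[0.6,[0,0,-0.0017],[0,0,0]],[0.6,[0,0,-0.0017],[0,0,0]],[0.6,[0,0,-0.0017],[0,0,0]]]' | tail -3; python3 -m jog '[[0.6,[0,0,-0.0833],[0,0,0]],[0.6,[0,0,-0.1667],[0,0,0]],[0.6,[0,0,-0.2667],[0,0,0]],[0.6,[0.0667,-0.1,-0.2667],[0,0,0]],[0.6,[0.1333,-0.2,-0.2667],[0,0,0]]]' |head -2
python3 d.py 496.5 -426 100 3.1416
```

```text
t: 14.57
position: [604.4, -243.7, 87.4]
tool_rot: [[-1.0, -0.001, 0.0], [-0.001, 1.0, -0.0], [-0.0, -0.0, -1.0]]
ft_force: [-1.2, 0.6, -0.2]
width: 0.289
finger_force: 20.0
ft_force: [0.6, -0.9, 0.4]
width: 0.599
finger_force: 0.0
t: 15.4
position: [567.4, -301.8, 170.3]
head -3.135 tool delta [  72.2 -123.7   69.8] len 159 rz 0.007 t 15.4 q6 1.71
```

In the tool's units: -123 mm / 300 = -0.41, -90 mm / 300 = -0.3, 0.007 rad / 1.5708 = 0.0045.

```bash
python3 -m jog '[[0.6,[0.0567,-0.1,0.0533],[0,0,0.0045]],[0.6,[0.1133,-0.2,0.1067],[0,0,0.0045]],[0.6,[0.1733,-0.3,0.1667],[0,0,0.0045]],[0.6,[0.24,-0.41,0.2333],[0,0,0.0045]],[0.6,[0.24,-0.41,0.2333],[0,0,0.0045]]]' |head -1;python3 -m jog '[[0.6,[0,0,0.0333],[0,0,0]],[0.6,[0,0,0.0667],[0,0,0]],[0.6,[0,0,0.0667],[0,0,0]],[0.6,[0,0,0.0667],[0,0,0]]]'|head -2; python3 d.py 496.5 -426 27 3.1416
```

```text
t: 15.82
t: 16.15
position: [493.8, -424.5, 77.2]
head 3.139 tool delta [-2.7 -1.6 50.2] len 50 rz -0.003 t 16.1 q6 1.87
```

In the tool's units: 50 mm / 300 = 0.1667, 45 mm / 300 = 0.15.

```bash
python3 -m jog '[[0.6,[-0.0083,-0.005,0.0833],[0,0,0]],[0.6,[-0.0083,-0.005,0.15],[0,0,0]],[0.6,[-0.0083,-0.005,0.1667],[0,0,0]],[0.6,[-0.0083,-0.005,0.1667],[0,0,0]]]' | head -2; python3 -m jog '[[0,[0,0,0],[0,0,0]],[0,[0,0,0],[0,0,0]],[0,[0,0,0],[0,0,0]],[0,[0,0,0],[0,0,0]],[0,[0,0,0],[0,0,0]]]'|head -2;python3 -m jog '[[0,[0,0,0],[0,0,0]],[0,[0,0,0],[0,0,0]]]'; python3 -m jog '[[0,[0,0,-0.1],[0,0,0]],[0,[0,0,-0.2167],[0,0,0]],[0,[0,0,-0.3333],[0,0,0]],[0,[0,0,-0.4667],[0,0,0]],[0,[0,0,-0.4667],[0,0,0]]]';  python3 d.py 401.7 231.5 165 3.1416
```

```text
t: 16.48
position: [495.1, -426.6, 26.7]
t: 16.9
position: [495.6, -428.5, 28.7]
t: 17.07
position: [495.6, -428.5, 28.7]
tool_rot: [[-1.0, 0.006, 0.001], [0.006, 1.0, -0.001], [-0.001, -0.001, -1.0]]
ft_force: [-1.3, 0.1, 6.5]
width: 0.291
finger_force: 20.0
t: 17.48
position: [499.1, -431.1, 175.7]
tool_rot: [[-1.0, 0.007, 0.011], [0.007, 1.0, -0.008], [-0.011, -0.008, -1.0]]
ft_force: [1.2, -0.3, -0.7]
width: 0.284
finger_force: 20.0
head 3.135 tool delta [101.9 662.    4.3] len 670 rz -0.007 t 17.5 q6 1.91
```

In the tool's units: 205 mm / 300 = 0.6833, 164 mm / 300 = 0.5467.

```bash
python3 -m jog '[[0,[0,0.1367,0],[0,0,0]],[0,[0,0.2733,0],[0,0,0]],[0,[0,0.41,0],[0,0,0]],[0,[0,0.5467,0],[0,0,0]],[0,[0,0.6833,0],[0,0,0]]]'|head -1;python3 -m jog '[[0,[0,0.1367,0],[0,0,0]],[0,[0,0.2733,0],[0,0,0]],[0,[0,0.41,0],[0,0,0]],[0,[0,0.5467,0],[0,0,0]],[0,[0,0.6833,0],[0,0,0]]]'|head -1;python3 -m jog '[[0,[0.0467,0.1167,0],[0,0,0]],[0,[0.0933,0.2333,0],[0,0,0]],[0,[0.14,0.35,0],[0,0,0]],[0,[0.1867,0.4667,0],[0,0,0]],[0,[0.2333,0.5833,0],[0,0,0]]]'|head -2; python3 d.py 400.8 231.5 120 3.1416
```

```text
t: 17.9
t: 18.32
t: 18.73
position: [427.7, 158.5, 167.6]
head 3.136 tool delta [27.3 72.8 47.6] len 91 rz -0.006 t 18.7 q6 0.85
```

In the tool's units: 72 mm / 300 = 0.24, 60 mm / 300 = 0.2, -0.005 rad / 1.5708 = -0.0032.

```bash
python3 -m jog '[[0,[0.0367,0.1,0.0333],[0,0,-0.0032]],[0,[0.0733,0.2,0.0667],[0,0,-0.0032]],[0,[0.09,0.24,0.1333],[0,0,-0.0032]],[0,[0.09,0.24,0.16],[0,0,-0.0032]],[0,[0.09,0.24,0.16],[0,0,-0.0032]]]'|head -2;python3 -m jog '[[0,[0,0,0],[0,0,0]],[0,[0,0,0],[0,0,0]]]'|head -2; python3 d.py 400.8 231.5 84 3.1416;  python3 - <<'E'
from h import *
a=save('scene','x.png',(222,95,302,155),5);b=save('side','y.png',(145,140,225,200),5)
cv2.imwrite('pics/p3.png',np.hstack([a,b])[:,:,::-1])
E
```

```text
t: 19.15
position: [400.7, 228.8, 118.3]
t: 19.32
position: [402.8, 227.5, 120.2]
head 3.138 tool delta [ 2.   4.1 36.2] len 36 rz -0.004 t 19.3 q6 0.70
```

View pics/p3.png

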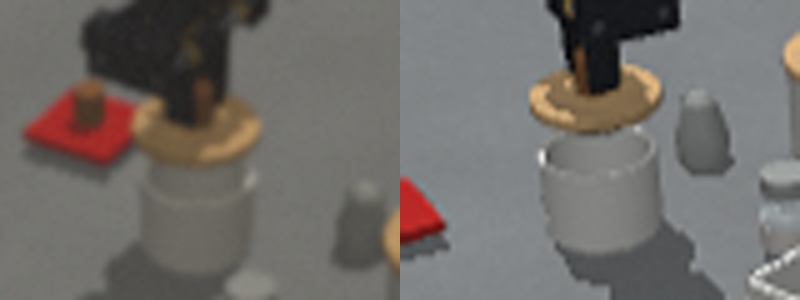

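The lid hangs about 36 mm above the small pot and a few mm off, which matches the measured 4 mm. I'll correct that and lower it.

In the tool's units: 18 mm / 300 = 0.06, 12 mm / 300 = 0.04, -0.004 rad / 1.5708 = -0.0025.

```bash
python3 -m jog '[[0,[0.0067,0.0133,0.02],[0,0,-0.0025]],[0,[0.0067,0.0133,0.04],[0,0,-0.0025]],[0,[0.0067,0.0133,0.06],[0,0,-0.0025]],[0,[0.0067,0.0133,0.06],[0,0,-0.0025]],[0,[0.0067,0.0133,0.06],[0,0,-0.0025]]]'|head -2;python3 d.py 400.8 231.5 84.5 3.1416;python3 - <<'E'
from h import *
a=save('scene','x.png',(222,95,302,155),5);b=save('side','y.png',(145,140,225,200),5)
cv2.imwrite('pics/p4.png',np.hstack([a,b])[:,:,::-1])
E
```

```text
t: 19.83
position: [399.5, 233.0, 101.2]
head -3.138 tool delta [-1.3 -1.4 16.7] len 17 rz 0.003 t 19.8 q6 0.68
```

View pics/p4.png

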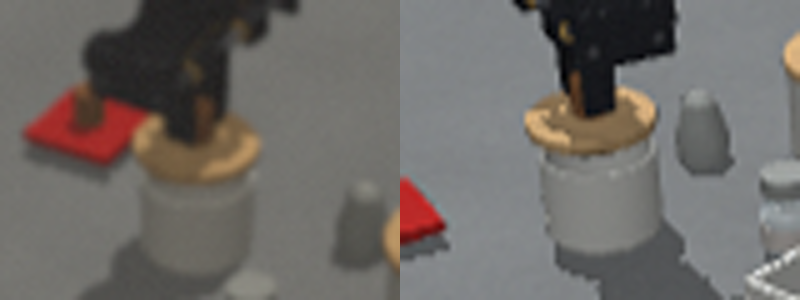

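The side view suggests the lid is a few mm left of the pot axis. I'll measure it in each camera against that camera's own earlier pot fit.

```bash
python3 - <<'E'
from fit import *
import fit as F
G['plate']=('r',[(46,10,20)])
z0=arm.state()['position'][2]-28.7
for cam,(bx,by,bw,bh),pot in(('scene',(222,95,80,60),(396.5,233.6)),('side',(145,140,80,60),(407.5,238.2))):
    P=imaging.camera_params(cam);im=imaging.grab_frame(cam)
    hsv=cv2.cvtColor(im,cv2.COLOR_RGB2HSV);m=np.zeros((384,512),np.uint8)
    c=hsv[by:by+bh,bx:bx+bw]; m[by:by+bh,bx:bx+bw]=(c[...,0]>8)&(c[...,0]<25)&(c[...,1]>75)&(c[...,2]>70)
    n,l,s,_=cv2.connectedComponentsWithStats(m);k=1+np.argmax(s[1:,4]);pts=np.argwhere(l==k)[:,::-1].astype(np.int32)
    h=np.zeros_like(m);cv2.fillConvexPoly(h,cv2.convexHull(pts),1)
    f=fit('plate',[(h.astype(float),P)],401,232,z0=z0);print(cam,h.sum(),s[k],np.round(f,3),'lid-pot',np.round(np.array(f[:2])-pot,1))
print(np.round(arm.state()['position'],1))
E
```

```text
scene 337 [248 115  26  17 258] [3.95321e+02 2.33383e+02 8.30000e-02 6.70000e-02] lid-pot [-1.2 -0.2]
side 317 [170 154  26  17 247] [ 4.02776e+02  2.39565e+02 -3.20000e-02  9.70000e-02] lid-pot [-4.7  1.4]
[399.9 233.3 101.8]
```

The rows are not in the units I measure in: shifts go in shares of 30 cm and turns go in shares of pi/2 rad. I convert before sending: 15 mm / 300 = 0.05, -2.5 mm / 300 = -0.0083.

```bash
python3 -m jog '[[0,[-0.0083,-0.0033,0],[0,0,0]],[0,[-0.0083,-0.0033,0.0167],[0,0,0]],[0,[-0.0083,-0.0033,0.0333],[0,0,0]],[0,[-0.0083,-0.0033,0.05],[0,0,0]],[0,[-0.0083,-0.0033,0.05],[0,0,0]]]';python3 -m jog '[[0,[0,0,0.0067],[0,0,0]],[0,[0,0,0.01],[0,0,0]],[0,[0,0,0.01],[0,0,0]]]'
```

```text
t: 20.45
position: [401.8, 232.0, 85.7]
tool_rot: [[-1.0, -0.003, -0.001], [-0.003, 1.0, -0.001], [0.001, -0.001, -1.0]]
ft_force: [0.2, -0.7, -0.7]
width: 0.287
finger_force: 20.0
t: 20.7
position: [402.3, 232.2, 83.7]
tool_rot: [[-1.0, -0.003, -0.0], [-0.003, 1.0, -0.0], [0.0, -0.0, -1.0]]
ft_force: [0.0, 0.0, -0.8]
width: 0.284
finger_force: 20.0
```

In the tool's units: 1.5 mm / 300 = 0.005.

```bash
python3 -m jog '[[0,[0,0,0.005],[0,0,0]],[0,[0,0,0.005],[0,0,0]]]'|tail -4; python3 -m jog '[[0.6,[0,0,0.0017],[0,0,0]],[0.6,[0,0,0.0017],[0,0,0]],[0.6,[0,0,0.0017],[0,0,0]],[0.6,[0,0,0.0017],[0,0,0]],[0.6,[0,0,0.0017],[0,0,0]]]' | tail -3; python3 -m jog '[[0.6,[0,0,-0.0833],[0,0,0]],[0.6,[0,0,-0.1667],[0,0,0]],[0.6,[0,0,-0.2667],[0,0,0]],[0.6,[-0.1,-0.0833,-0.2667],[0,0,0]],[0.6,[-0.2,-0.1667,-0.2667],[0,0,0]]]' |head -2
python3 d.py 648 -11.8 150 2.92
```

```text
tool_rot: [[-1.0, -0.003, 0.001], [-0.003, 1.0, 0.0], [-0.001, 0.0, -1.0]]
ft_force: [-1.3, 0.1, 11.7]
width: 0.289
finger_force: 20.0
ft_force: [-0.9, -0.1, -0.3]
width: 0.593
finger_force: 0.0
t: 21.7
position: [463.0, 184.4, 163.6]
head -3.132 tool delta [-183.2 -197.9   13.5] len 270 rz 0.231 t 21.7 q6 0.85
```

In the tool's units: -145 mm / 300 = -0.4833, -135 mm / 300 = -0.45, 0.231 rad / 1.5708 = 0.1471.

```bash
python3 -m jog '[[0.6,[-0.09,-0.0967,0],[0,0,0.0382]],[0.6,[-0.18,-0.1933,0],[0,0,0.0764]],[0.6,[-0.27,-0.29,0],[0,0,0.1146]],[0.6,[-0.36,-0.3867,0],[0,0,0.1471]],[0.6,[-0.45,-0.4833,0],[0,0,0.1471]]]' |head -1;python3 d.py 648 -11.8 80 2.92
```

```text
t: 22.12
head 2.911 tool delta [-58.9 -35.3  81.5] len 107 rz -0.009 t 22.1 q6 1.02
```

In the tool's units: 80 mm / 300 = 0.2667, 65 mm / 300 = 0.2167, -0.008 rad / 1.5708 = -0.0051.

```bash
python3 -m jog '[[0.6,[-0.0967,-0.0567,0.05],[0,0,0]],[0.6,[-0.1967,-0.1167,0.1],[0,0,0]],[0.6,[-0.1967,-0.1167,0.2167],[0,0,-0.0051]],[0.6,[-0.1967,-0.1167,0.2667],[0,0,-0.0051]],[0.6,[-0.1967,-0.1167,0.2667],[0,0,-0.0051]]]' |head -1;python3 -m jog '[[0.6,[0,0,0],[0,0,0]],[0.6,[0,0,0],[0,0,0]]]'|head -2;python3 d.py 648 -11.8 27 2.92
```

```text
t: 22.53
t: 22.7
position: [648.1, -8.9, 82.8]
head 2.922 tool delta [-0.4 -2.9 55.8] len 56 rz 0.002 t 22.7 q6 1.09
```

In the tool's units: 55 mm / 300 = 0.1833, 48 mm / 300 = 0.16.

```bash
python3 -m jog '[[0.6,[0,-0.0067,0.0833],[0,0,0]],[0.6,[0,-0.0067,0.16],[0,0,0]],[0.6,[0,-0.0067,0.1833],[0,0,0]],[0.6,[0,-0.0067,0.1833],[0,0,0]]]' | head -2;python3 -m jog '[[0,[0,0,0],[0,0,0]],[0,[0,0,0],[0,0,0]],[0,[0,0,0],[0,0,0]],[0,[0,0,0],[0,0,0]],[0,[0,0,0],[0,0,0]]]'|head -2;python3 -m jog '[[0,[0,0,0],[0,0,0]],[0,[0,0,0],[0,0,0]]]'; python3 -m jog '[[0,[0,0,-0.1],[0,0,0]],[0,[0,0,-0.2167],[0,0,0]],[0,[0,0,-0.3333],[0,0,0]],[0,[0,0,-0.4],[0,0,0]],[0,[0,0,-0.4],[0,0,0]]]';  python3 d.py 464 2.4 145 3.1416
```

```text
t: 23.03
position: [646.4, -11.0, 26.3]
t: 23.45
position: [647.9, -11.4, 27.8]
t: 23.62
position: [647.9, -11.4, 27.8]
tool_rot: [[-0.976, 0.218, 0.002], [0.218, 0.976, 0.0], [-0.002, 0.001, -1.0]]
ft_force: [-0.7, 0.7, 5.3]
width: 0.289
finger_force: 20.0
t: 24.03
position: [650.3, -11.4, 151.9]
tool_rot: [[-0.976, 0.218, 0.009], [0.218, 0.976, 0.001], [-0.009, 0.003, -1.0]]
ft_force: [0.8, 0.8, -1.3]
width: 0.292
finger_force: 20.0
head 2.921 tool delta [184.9 -27.3   5.2] len 187 rz -0.220 t 24.0 q6 1.11
```

In the tool's units: 184 mm / 300 = 0.6133, 152 mm / 300 = 0.5067, -0.22 rad / 1.5708 = -0.1401.

```bash
python3 -m jog '[[0,[0.1267,-0.0167,0],[0,0,-0.0382]],[0,[0.2533,-0.0367,0],[0,0,-0.0764]],[0,[0.38,-0.0567,0],[0,0,-0.1146]],[0,[0.5067,-0.0733,0],[0,0,-0.1401]],[0,[0.6133,-0.09,0],[0,0,-0.1401]]]' |head -1;python3 -m jog '[[0,[0,0,0.0667],[0,0,0]],[0,[0,0,0.15],[0,0,0]],[0,[0,0,0.15],[0,0,0]],[0,[0,0,0.15],[0,0,0]]]'|head -2;python3 d.py 464 2.4 95 3.1416
```

```text
t: 24.45
t: 24.78
position: [460.6, 2.2, 100.8]
head -3.141 tool delta [-3.4  0.2  5.8] len 7 rz 0.001 t 24.8 q6 1.09
```

In the tool's units: 8 mm / 300 = 0.0267, 4 mm / 300 = 0.0133.

```bash
python3 -m jog '[[0,[-0.01,0,0.0133],[0,0,0]],[0,[-0.01,0,0.0267],[0,0,0]],[0,[-0.01,0,0.0267],[0,0,0]],[0,[-0.01,0,0.0267],[0,0,0]]]' |head -2;python3 d.py 464 2.4 77.8 3.1416; python3 - <<'E'
from h import *
a=save('scene','x.png',(200,145,280,205),5);b=save('side','y.png',(190,165,270,225),5)
cv2.imwrite('pics/p5.png',np.hstack([a,b])[:,:,::-1])
E
```

```text
t: 25.12
position: [465.0, 2.2, 94.0]
head 3.141 tool delta [ 1.   0.2 16.2] len 16 rz -0.000 t 25.1 q6 1.09
```

View pics/p5.png

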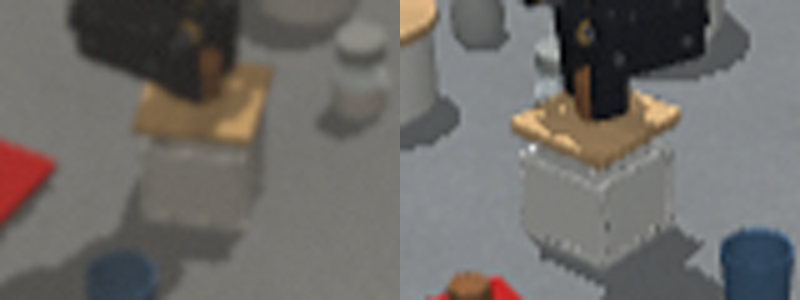

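The small lid is aligned with its pot and about 16 mm up in both views. I'll lower it and watch the force.

In the tool's units: 15 mm / 300 = 0.05, 10 mm / 300 = 0.0333.

```bash
python3 -m jog '[[0,[0.0023,0,0.0167],[0,0,0]],[0,[0.0023,0,0.0333],[0,0,0]],[0,[0.0023,0,0.05],[0,0,0]],[0,[0.0023,0,0.05],[0,0,0]]]';python3 -m jog '[[0,[0,0,0.0033],[0,0,0]],[0,[0,0,0.0067],[0,0,0]],[0,[0,0,0.0067],[0,0,0]]]'
```

```text
t: 25.55
position: [463.7, 2.2, 77.8]
tool_rot: [[-1.0, -0.0, -0.001], [-0.0, 1.0, -0.0], [0.001, -0.0, -1.0]]
ft_force: [-0.3, -0.3, -0.1]
width: 0.29
finger_force: 20.0
t: 25.8
position: [463.7, 2.2, 77.5]
tool_rot: [[-1.0, -0.0, 0.0], [-0.0, 1.0, -0.0], [-0.0, -0.0, -1.0]]
ft_force: [-1.0, 1.1, 11.0]
width: 0.288
finger_force: 20.0
```

Seated: there is 11 N of contact at the expected height. I'll release, retreat, and check all four.

```bash
python3 -m jog '[[0.6,[0,0,-0.0033],[0,0,0]],[0.6,[0,0,-0.0033],[0,0,0]],[0.6,[0,0,-0.0033],[0,0,0]],[0.6,[0,0,-0.0033],[0,0,0]],[0.6,[0,0,-0.0033],[0,0,0]]]' | tail -3; python3 -m jog '[[0.6,[0,0,-0.0833],[0,0,0]],[0.6,[0,0,-0.1667],[0,0,0]],[0.6,[0,0,-0.3],[0,0,0]],[0.6,[0,0,-0.4333],[0,0,0]],[0.6,[0,0,-0.5667],[0,0,0]]]' |head -2; python3 -m jog '[[0.6,[0,0,-0.1333],[0,0,0]],[0.6,[0,0,-0.2667],[0,0,0]],[0.6,[0,0,-0.2667],[0,0,0]],[0.6,[0,0,-0.2667],[0,0,0]]]' |head -2
python3 - <<'E'
from h import *
a=save('scene','x.png',(170,95,370,245),2);b=save('side','y.png',(160,120,360,270),2);w=save('wrist','w5.png')
c=np.vstack([np.hstack([a,b]),np.pad(cv2.resize(w,(400,300)),((0,0),(0,400),(0,0)))])
cv2.imwrite('pics/end.png',c[:,:,::-1])
E
```

```text
ft_force: [0.2, 0.2, 0.4]
width: 0.595
finger_force: 0.0
t: 26.63
position: [463.1, 2.2, 249.3]
t: 26.97
position: [465.0, 2.2, 329.6]
```

View pics/end.png

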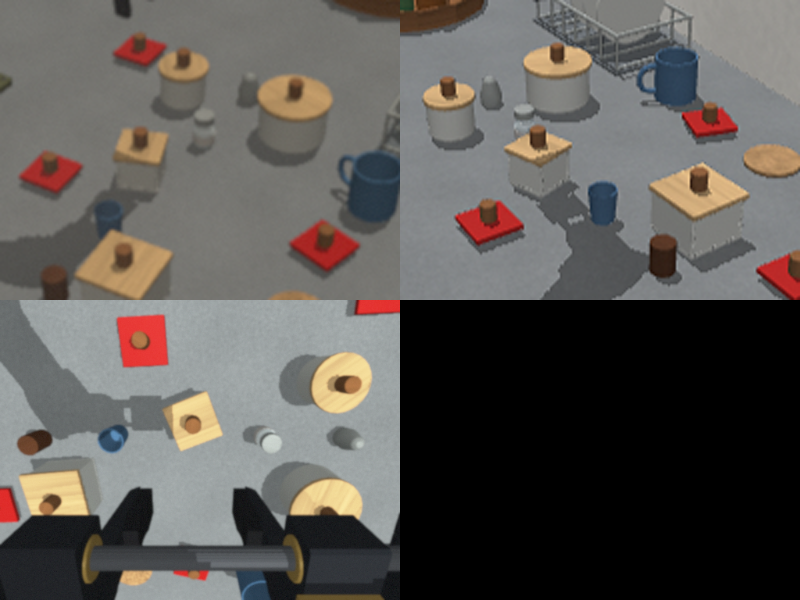

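All four lids lie level on their own pots in every view, and the pots are where they were. The arm is clear, so I'm handing in.

```bash
python3 -c "
from station import job_done
print(job_done())"
```

```text
the job is handed in; nothing more can be done
None
```

All four lids are on their own pots, and in the last pictures they look level and fully home; I handed the job in at about 27 s of the 115 s allowed, and no verdict was shown.

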